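# Set the label count and print

## Task

On the white label printer, flick the edge of the thumbwheel with a fingertip, clockwise as seen from above, click by click, until the red lug rests at the yellow pointer; do not let it click past the pointer. Only then press the green print button fully down and let it come back up. Do not lift or shove the printer, and leave everything else on the counter where it is.

Things in the scene. Friction and masses are not known exactly. Their poses are not given: they have to be found in the camera images.
- printer: White label printer, loose on rubber feet, about 2.6 kg, 190 mm deep (x), 170 wide (y). Origin: centre of its underside; its front looks along its own -x, roughly to the robot; z up. The front part is a deck 45 mm high; behind it a hood, 78 mm high, begins at x = -15 mm. A thumbwheel lies flat on the deck and overhangs its front by 30 mm (only the table below it there).
- wheel_axis (a point): Fixed point of the printer on the thumbwheel's upright axis, at x = -75, y = 0 mm in the printer's frame, 61 mm above the table, half-way up the lugs. The wheel: aluminium disc of 28 mm radius with six upright lugs, 60 degrees apart, reaching out to 50 mm radius, each 8 mm thick and 24 mm tall (49 to 73 mm above the table); about 40 mm free between two lugs near their ends.
- red_lug (a point): Point on the one red lug (the other five are black), 46 mm from the wheel's axis, half-way up. It is at the pointer when it lies straight behind the axis, along the printer's +x.
- pointer (a point): Yellow diamond pointer, about 20 mm, fixed on the hood's front edge straight behind the wheel (x = -16, y = 0 mm in the printer's frame), 79 mm above the table.
- wheel (a joint): Wheel angle, rad: 0 with the red lug at the pointer, growing clockwise seen from above (its front edge then moves to the printer's +y). It clicks to rest at multiples of 1.047 (60 degrees), one lug then pointing to the printer's -x. Starts 2, 3 or 4 clicks short (-2.09, -3.14, -4.19). Pushing a lug takes 2 to 4 N; past half a click it springs on to the next rest and does not coast on.
- print_button_top (a point): Centre of the top of the round green print button, 28 mm across, on the hood, at x = +50, y = +45 mm in the printer's frame; pressed straight down.
- print_button (a joint): Travel of the print button in m: 0 up, 0.006 fully down; fully down takes about 5 N, and it springs back.
- weight: Bystander: brass weight, 36 mm across, 46 mm tall. Origin: centre of its underside.
- amber_bottle: Bystander: amber glass bottle, 48 mm across, 95 mm tall. Origin: centre of its underside.
- packet: Bystander: paper herb packet, 90 x 60 x 28 mm. Origin: centre of its underside.
- porcelain_jar: Bystander: blue porcelain jar with yellow label, 80 mm across, 100 mm tall. Origin: centre of its underside.
- mortar: Bystander: marble mortar bowl, 110 mm across, 65 mm tall. Origin: centre of its underside.
- tin: Bystander: metal tin with a red band, 70 mm across, 80 mm tall. Origin: centre of its underside.
- scoop: Bystander: wooden spoon-shaped scoop, 190 mm long, lying flat.

How it is judged:
On the way, in this order (a step that is already met when the one before it is completed fails the run):
1. the wheel rests with the red lug at the yellow pointer (value of joint wheel between -0.15 and 0.15 rad), for 0.3 s.
2. the print button is pressed down (value of joint print_button above 0.0045 m), for 0.02 s.
At the end, for the whole second after the job is handed in: The red lug rests at the yellow pointer (wheel within 0.15 rad of 0), the print button has been pressed (at least 4.5 of its 6 mm) after that and is up again (within 2 mm), and the printer stands level and still (all of step 1 and value of joint print_button below 0.002 m and linear speed of printer below 0.02 m/s and angle between printer's own z axis and vertical below 0.05 rad); the robot touches nothing.
It fails at once if the wheel was clicked past the pointer (value of joint wheel above 0.6 rad).
It fails at once if the wheel was turned the wrong way round (more than 5.5 clicks short of the pointer) (value of joint wheel below -5.75959 rad).
It fails at once if the print button was pressed before the wheel was set (value of joint print_button above 0.003 m and value of joint wheel below -0.3 rad).
It fails at once if the printer was lifted or tipped, or shoved more than 25 mm (height (world z) of printer above 0.01 m or angle between printer's own z axis and vertical above 0.12 rad or distance of printer from where it was at the start of the episode above 0.025 m).
It fails at once if a bystander was moved more than 30 mm (distance of any of weight, amber_bottle, packet, porcelain_jar, mortar, tin, scoop from where it was at the start of the episode above 0.03 m).
It also fails if it takes over 58 s, if anything falls off the work surface, if the arm or the gripper's body presses on something with over 40 N, if the wrist force passes 120 N, or if a joint passes its speed limit or range.

## Robot

A 6-joint arm with a two-finger parallel gripper is mounted at the origin on the work surface. World frame = base frame: x ahead of the robot, y to its left, z up, the work surface at z = 0. Lengths are in m, angles in rad, forces in N, time in s.
With the tool pointing down it reaches from about 0.375 to 0.9 m from the base axis. Payload 3.1 kg.
Tool frame: the origin (TCP) lies between the finger pads; the fingertips stand 22 mm ahead of it and the grasp point (between the pads) lies 3 mm ahead of it; z points along the fingers, y is the line along which they close (so a half turn about z gives the same grasp; the last joint's range is limited). The gripper opens to 87 mm and grips with 3 to 60 N. Pads are 19 mm wide; open, the fingers measure 117 mm over their backs; the gripper's body (75 mm by 190 mm) begins 51 mm behind the grasp point.
Start: joints at [1.03, 0.527, 1.433, -0, 1.181, -0.178], TCP at [0.222, 0.584, 0.245] pointing down, gripper open.
Joint ranges: [-3.08, 3.08], [-0.75, 2.2], [0.22, 2.44], [-1.43, 4.57], [0, 2.65], [-2.85, 2.85]. Speed limits (rad/s): [2.79, 2.79, 3.14, 3.14, 3.14, 3.14].

## Interface

Orientations are given as a unit quaternion [x, y, z, w].
In Python, from rig import robot gives the robot as it stands.
- The arm moves only by the tool move_arm, never from a script. Its argument "series" is text: rows parted by semicolons, each of 6 numbers parted by spaces: the shift along the tool's x, y, z in mm, then the turn, a rotation vector about the tool's x, y, z in degrees. In form: dx dy dz ax ay az; .... A call has 1 to 8 rows; each row is the pose to reach, as a shift and turn from the pose commanded when the call began, along the tool's axes at that moment; what a row does not reach only later rows make up. A row lasts 1/12 s, in which the tool goes at most 41.7 mm and 7.16 degrees, less where a joint would pass 70% of its speed; a pose out of reach is approached as far as the arm can. A call with a gripper value outside its range is refused whole. "jaw" is the opening, from 0 (shut) to 1 (fully open), set as the call begins (left out, the last holds). The fingers move at their own pace and stop on an object; "newtons" is the grip in N (left out, the last holds). Time passes only in rows, so rows that repeat a pose let the fingers close. It gives the time, the measured TCP pose, the force, the opening and the grip force at its end, in the units of the state.
- robot.get_obs(): the state, without advancing time (a new reading comes with each control period).
- robot.camera(name): name is "side" or "top" or "wrist"; returns a dict with "img" (420x560x3 uint8, red, green, blue), "mtx" (3x3 intrinsics, pixels), "distortion" ([k1, k2, p1, p2, k3] as OpenCV has them; the pictures are not rectified), "world_to_cam" (4x4, takes a point from world to camera coordinates). Camera axes: x right, y down, z forward; pixel columns grow to the right and rows downward; lengths in m; the calibration is good to about 2 mm. A picture is of the moment at which its call begins. There is no depth.
- robot.hand_in(): hands the job in; it is judged then, once.
Trained networks look in a picture, given as the dict that the camera call returned (one of the last four; its "shot" number tells which), for a name from the list of things; names that differ only in an ending like _2 or _b are one class to them, and where a whole thing is asked for, a point or a joint stands for the part that bears it (a point fixed in the world has none). Each returns a list of dicts, best first, with "p" (0 to 1); they miss things now and then, are a little off and sometimes report something else, mostly with a low value. They report only what shows in the picture. A call takes as long as a camera call.
- robot.search_frame(picture, thing): "xyz" ([x, y, z] in m, in world coordinates, good to about 4 mm: the middle of the surface that is visible of it).
- robot.tip_of(picture, thing): "xyz" ([x, y, z] in m, in world coordinates, good to about 4 mm: a listed point, or the origin of a listed thing).
The state is a dict: "time": time; "q": joint angles; "joint_velocities": joint speeds; "joint_torque": joint torques, N m; "position": TCP position; "tool_rot": TCP orientation; "ft_force": force on the tool from outside, world axes, zero at the start; "moment": the same for the moment, N m; "grip_width": finger opening in m; "grip_force": force on a finger pad.
Only numpy, scipy, OpenCV 4.12 (cv2) and the standard library are available. Lean on these libraries where they do the work, as an engineer would, in place of code of your own. Each camera call takes 0.05 s, during which the arm holds its last target. There are 200 camera calls.

## Working session

There is one attempt and no reset: what is moved stays moved. The work goes in short steps, Python scripts to look and compute and a tool call to move; the robot and the scene stay as the last step left them, time stands still between calls to the robot, and variables do not carry over. Pictures are saved under pics/ and viewed, at most 10 in all, crops included, and the job is handed in when it is done.

Besides the shell and the picture viewer there is one more tool, called after ">>>" as name(argument=value, ...) on one line, values as JSON. move_arm: Moves the arm, as the interface text tells. Its arguments: {"type":"object","properties":{"series":{"type":"string"},"jaw":{"type":"number"},"newtons":{"type":"number"}},"required":["series"]}

```bash
mkdir -p pics; python3 - <<'E'
from rig import robot
import cv2,numpy as np
o=robot.get_obs();print(o['time'],o['position'],o['tool_rot'],o['grip_width'])
for n in ['top','side']:
    c=robot.camera(n);cv2.imwrite(f'pics/{n}0.png',c['img'][:,:,::-1])
    for t in ['printer','wheel_axis','red_lug','pointer','print_button_top','weight','amber_bottle','packet','porcelain_jar','mortar','tin','scoop']:
        r=robot.tip_of(c,t);print(n,t,[(np.round(d['xyz'],3).tolist(),round(d['p'],2)) for d in r[:2]])
E
```

```text
0.0 [0.22143625 0.5837455  0.24360541] [ 1.80412332e-01  9.83590514e-01 -9.81902441e-04 -3.57499550e-04] 0.08710911992713463
top printer [([0.573, -0.013, -0.002], 0.77)]
top wheel_axis [([0.492, -0.002, 0.06], 0.85)]
top red_lug [([0.453, 0.003, 0.063], 0.9)]
top pointer [([0.557, -0.011, 0.08], 0.81)]
top print_button_top [([0.63, 0.02, 0.099], 0.59)]
top weight [([0.571, 0.147, -0.003], 0.69), ([0.688, 0.137, -0.002], 0.34)]
top amber_bottle [([0.547, -0.192, -0.001], 0.55)]
top packet [([0.686, 0.135, -0.002], 0.97)]
top porcelain_jar [([0.6, 0.438, 0.001], 0.58)]
top mortar [([0.47, 0.377, -0.006], 0.9)]
top tin [([0.628, -0.404, -0.001], 0.88), ([0.687, 0.135, -0.001], 0.72)]
top scoop [([0.465, -0.354, -0.006], 0.8), ([0.571, -0.013, -0.001], 0.18)]
side printer [([0.568, -0.015, -0.001], 0.74)]
side wheel_axis [([0.498, 0.001, 0.061], 0.82)]
side red_lug [([0.448, 0.009, 0.062], 0.63), ([0.545, -0.195, -0.003], 0.56)]
side pointer [([0.552, -0.006, 0.079], 0.74)]
side print_button_top [([0.627, 0.022, 0.102], 0.67), ([0.547, -0.197, -0.003], 0.47)]
side weight [([0.569, 0.149, 0.003], 0.67), ([0.468, 0.376, 0.002], 0.63)]
side amber_bottle [([0.545, -0.194, -0.001], 0.65)]
side packet [([0.688, 0.135, -0.002], 0.83)]
side porcelain_jar [([0.601, 0.437, 0.001], 0.56)]
side mortar [([0.468, 0.375, 0.001], 0.96)]
side tin [([0.622, -0.406, 0.0], 0.86), ([0.571, -0.014, -0.002], 0.67)]
side scoop [([0.467, -0.35, -0.004], 0.83), ([0.499, -0.001, 0.058], 0.6)]
```

View pics/top0.png

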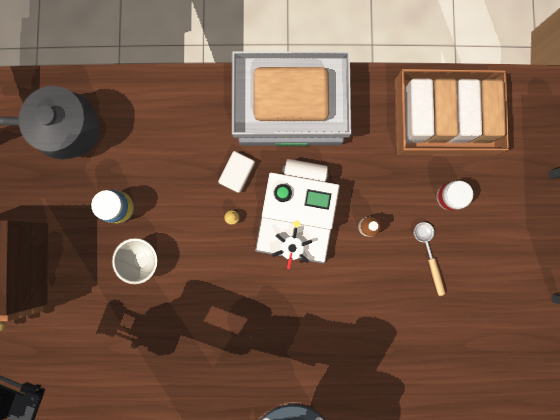

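View pics/side0.png

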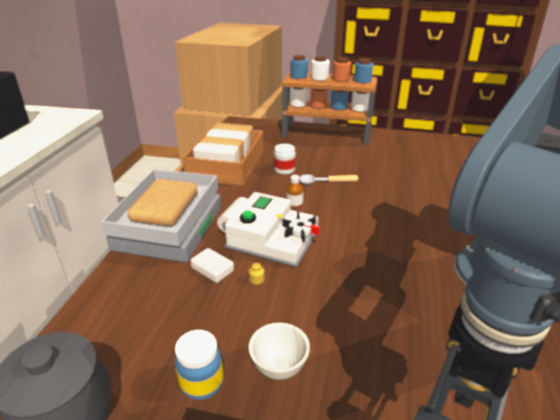

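The top and side views agree. The red lug points at the robot (top picture, about pixel 290,262), which is opposite the yellow pointer (296,224), so the wheel is 3 clicks short. The printer's yaw is about -9.7° and the wheel axis is near (0.4955, -0.001).

I'll approach with the gripper shut, the fingers' closing line along the printer's x.

>>> move_arm(series="-384 -485 0 0 0 79; -384 -485 0 0 0 79; -384 -485 0 0 0 79; -384 -485 0 0 0 79; -384 -485 0 0 0 79; -384 -485 0 0 0 79; -384 -485 0 0 0 79; -384 -485 0 0 0 79", jaw=0)

```text
time: 1.97
position: [0.3227, 0.2649, 0.2449]
tool_rot: [0.632, 0.775, 0.0, 0.0]
ft_force: [0.8, 0.0, -0.5]
grip_width: 0.0416
grip_force: 0.0
```

```bash
cat > h.py <<'E'
from rig import robot
import numpy as np
from scipy.spatial.transform import Rotation as R
A=np.array([.4955,-.0008]);yaw=np.radians(-9.7)
def goto(px,py,z):
    "shift in tool axes (mm), turn (deg) to reach axis-relative printer coords px,py (mm), TCP height z"
    o=robot.get_obs();r=R.from_quat(o['tool_rot'])
    u=np.array([np.cos(yaw),np.sin(yaw)]);v=np.array([-u[1],u[0]])
    w=np.r_[A+(px*u+py*v)/1000,z]
    T=R.from_matrix(np.c_[np.r_[v,0],np.r_[u,0],[0,0,-1]])
    d=o['position'][:2]-A
    print(o['time'],np.round(o['position'],4),'rel',np.round([d@u*1000,d@v*1000],1),'F',np.round(o['ft_force'],1),'w',round(o['grip_width'],4))
    print('shift',np.round(r.inv().apply(w-o['position'])*1000,1),'turn',np.round(np.degrees((r.inv()*T).as_rotvec()),1))
E
python3 -c "
from h import *
goto(-85,-20,.2)"
```

```text
1.9667 [0.3227 0.2649 0.2449] rel [-215.1  232.8] F [ 0.8  0.  -0.5] w 0.0416
shift [-282.8   29.3   44.9] turn [ 0.1 -0.  21.3]
```

>>> move_arm(series="-283 29 45 0 0 21; -283 29 45 0 0 21; -283 29 45 0 0 21; -283 29 45 0 0 21; -283 29 45 0 0 21; -283 29 45 0 0 21; -283 29 45 0 0 21; -283 29 45 0 0 21")

```text
time: 2.63
position: [0.4134, -0.0107, 0.1994]
tool_rot: [0.763, 0.646, 0.001, 0.003]
ft_force: [0.2, 0.5, -0.1]
grip_width: 0.0005
grip_force: 0.0
```

```bash
python3 -c "
from h import *
import cv2
goto(-85,-20,.077)
for n in ['wrist','top']:
    c=robot.camera(n);cv2.imwrite(f'pics/{n}1.png',c['img'][:,:,::-1])
    for t in ['wheel_axis','red_lug','pointer','print_button_top']:
        r=robot.tip_of(c,t);print(n,t,[(np.round(d['xyz'],3).tolist(),round(d['p'],2)) for d in r[:2]])
"
```

```text
2.6333 [ 0.4134 -0.0107  0.1994] rel [-79.2 -23.6] F [ 0.2  0.5 -0.1] w 0.0005
shift [  3.9  -6.4 122.4] turn [0.3 0.1 0.2]
wrist wheel_axis [([0.496, 0.003, 0.058], 0.69)]
wrist red_lug [([0.446, 0.008, 0.059], 0.58)]
wrist pointer [([0.561, -0.011, 0.08], 0.94)]
wrist print_button_top []
top wheel_axis [([0.492, -0.005, 0.062], 0.61)]
top red_lug []
top pointer [([0.558, -0.012, 0.08], 0.64)]
top print_button_top [([0.626, 0.017, 0.097], 0.59)]
```

View pics/wrist1.png

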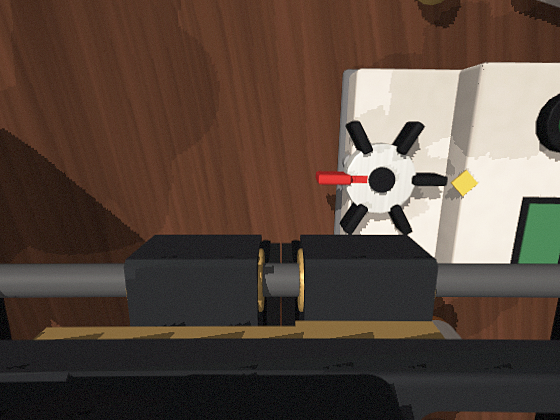

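The wrist picture shows the red lug facing the robot (320,178), the axis at (382,180) and the pointer at (465,183), in line and matching the estimate. Next I go down in front and to the right of the lug.

>>> move_arm(series="4 -6 40 0 0 0; 4 -6 80 0 0 0; 4 -6 122 0 0 0; 4 -6 122 0 0 0; 4 12 122 0 0 0; 4 29 122 0 0 0; 4 29 122 0 0 0; 4 29 122 0 0 0")

```text
time: 3.8
position: [0.4403, -0.0052, 0.0796]
tool_rot: [0.761, 0.649, 0.001, 0.002]
ft_force: [0.3, -1.6, 0.4]
grip_width: 0.0003
grip_force: 0.5
```

```bash
python3 -c "
from h import *
import cv2
goto(-50,12,.077)
c=robot.camera('wrist');cv2.imwrite('pics/wrist2.png',c['img'][:,:,::-1])
"
```

```text
3.8 [ 0.4403 -0.0052  0.0796] rel [-53.7 -13.7] F [ 0.3 -1.6  0.4] w 0.0003
shift [25.6  3.9  2.6] turn [0.3 0.  0.7]
```

View pics/wrist2.png

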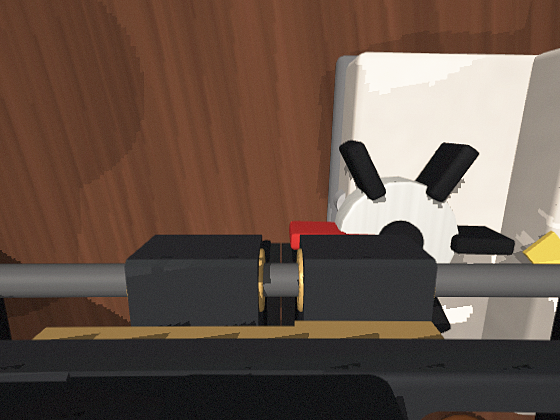

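The red lug (315,235) is just ahead of the fingertip, and the 1.6 N force shows they are touching. I'll push it past half a click.

>>> move_arm(series="5 3 0 0 0 0; 10 3 0 0 0 0; 15 3 0 0 0 0; 20 3 0 0 0 0; 25 3 0 0 0 0; 25 3 0 0 0 0; 25 3 0 0 0 0")

```text
time: 4.43
position: [0.4452, 0.02, 0.0774]
tool_rot: [0.761, 0.649, -0.0, -0.0]
ft_force: [-0.6, 1.1, -0.4]
grip_width: 0.0007
grip_force: 0.0
```

```bash
python3 -c "
from h import *
import cv2
goto(-85,-20,.077)
c=robot.camera('wrist');cv2.imwrite('pics/wrist3.png',c['img'][:,:,::-1])
for n in ['wrist','top','side']:
    c=robot.camera(n)
    print(n,[(np.round(d['xyz'],3).tolist(),round(d['p'],2)) for d in robot.tip_of(c,'red_lug')[:2]])
"
```

```text
4.4333 [0.4452 0.02   0.0774] rel [-53.1  12. ] F [-0.6  1.1 -0.4] w 0.0007
shift [-31.6 -32.3   0.4] turn [-0.  -0.   0.7]
wrist [([0.463, 0.033, 0.063], 0.92)]
top [([0.476, 0.038, 0.068], 0.78)]
side [([0.475, 0.042, 0.06], 0.57), ([0.571, -0.013, -0.0], 0.39)]
```

View pics/wrist3.png

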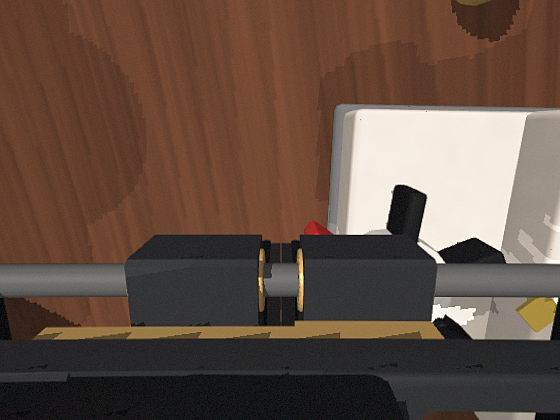

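The red lug has gone past half a click to about 55–60°, and the +1.1 N shows the next lug now resting against the finger's back. I'll withdraw straight out, step back and re-enter.

>>> move_arm(series="1 -16 0 0 0 0; 1 -32 0 0 0 0; -10 -32 0 0 0 0; -34 -32 0 0 0 0; -34 -32 0 0 0 0; -34 -32 0 0 0 0")

```text
time: 5.28
position: [0.4087, -0.0102, 0.0776]
tool_rot: [0.762, 0.648, 0.0, 0.0]
ft_force: [-0.2, -0.7, -0.2]
grip_width: 0.0003
grip_force: 0.0
```

```bash
python3 -c "
from h import *
import cv2
goto(-52,-20,.077)
c=robot.camera('wrist');cv2.imwrite('pics/wrist4.png',c['img'][:,:,::-1])
for n in ['wrist','top','side']:
    c=robot.camera(n)
    print(n,[(t,np.round(d['xyz'],3).tolist(),round(d['p'],2)) for t in ['red_lug','pointer','wheel_axis'] for d in robot.tip_of(c,t)[:1]])
"
```

```text
5.2833 [ 0.4087 -0.0102  0.0776] rel [-84.  -23.9] F [-0.2 -0.7 -0.2] w 0.0003
shift [ 3.6 32.   0.6] turn [0.  0.  0.5]
wrist [('red_lug', [0.477, 0.045, 0.06], 0.63), ('wheel_axis', [0.498, 0.001, 0.06], 0.98)]
top [('red_lug', [0.481, 0.039, 0.064], 0.74), ('pointer', [0.556, -0.011, 0.078], 0.77), ('wheel_axis', [0.494, -0.002, 0.063], 0.86)]
side [('red_lug', [0.482, 0.044, 0.06], 0.71), ('pointer', [0.55, -0.006, 0.08], 0.88), ('wheel_axis', [0.498, -0.001, 0.063], 0.69)]
```

View pics/wrist4.png

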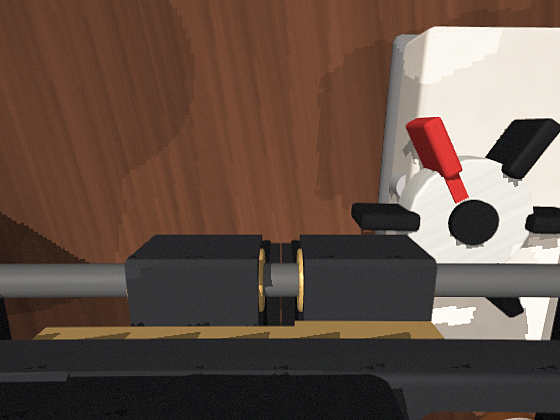

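That is exactly one click: the red lug rests at (435,145), 60° on, with a black lug now in front at (385,215). Now the second click.

>>> move_arm(series="2 16 0 0 0 0; 2 31 0 0 0 0; 8 31 0 0 0 0; 15 31 0 0 0 0; 22 31 0 0 0 0; 29 31 0 0 0 0; 36 31 0 0 0 0; 36 31 0 0 0 0")

```text
time: 6.6
position: [0.4428, 0.0233, 0.0774]
tool_rot: [0.76, 0.65, -0.001, -0.002]
ft_force: [-1.2, 0.7, 0.7]
grip_width: 0.0004
grip_force: 0.6
```

```bash
python3 -c "
from h import *
goto(-85,-20,.077)
for n in ['wrist','top','side']:
    c=robot.camera(n)
    print(n,[(t,np.round(d['xyz'],3).tolist(),round(d['p'],2)) for t in ['red_lug','pointer','wheel_axis'] for d in robot.tip_of(c,t)[:1]])
"
```

```text
6.6 [0.4428 0.0233 0.0774] rel [-56.   14.9] F [-1.2  0.7  0.7] w 0.0004
shift [-34.5 -29.5   0.5] turn [-0.2 -0.   0.7]
wrist [('pointer', [0.558, -0.01, 0.079], 0.79)]
top [('red_lug', [0.494, 0.044, 0.065], 0.48), ('pointer', [0.553, -0.009, 0.08], 0.78), ('wheel_axis', [0.497, -0.002, 0.063], 0.96)]
side [('red_lug', [0.498, 0.047, 0.059], 0.69), ('pointer', [0.552, -0.006, 0.082], 0.66), ('wheel_axis', [0.498, -0.001, 0.06], 0.63)]
```

```bash
python3 -c "
from h import *
import cv2
goto(-53,15,.077)
c=robot.camera('top');x=c['img'][180:290,230:370,::-1];cv2.imwrite('pics/top5.png',cv2.resize(x,None,fx=5,fy=5))
for n in ['top','side']:
    c=robot.camera(n)
    print(n,[(t,np.round(d['xyz'],3).tolist(),round(d['p'],2)) for t in ['red_lug','pointer','wheel_axis'] for d in robot.tip_of(c,t)[:1]])
"
```

```text
7.2 [0.4424 0.0218 0.0773] rel [-56.2  13.3] F [-5.2  1.8  3.1] w 0.0007
shift [1.7 3.2 0.3] turn [-0.3 -0.   0.6]
top [('red_lug', [0.497, 0.041, 0.066], 0.69), ('pointer', [0.558, -0.01, 0.079], 0.78), ('wheel_axis', [0.497, -0.002, 0.062], 0.62)]
side [('red_lug', [0.495, 0.047, 0.059], 0.85), ('pointer', [0.55, -0.005, 0.079], 0.73), ('wheel_axis', [0.499, 0.0, 0.062], 0.59)]
```

View pics/top5.png

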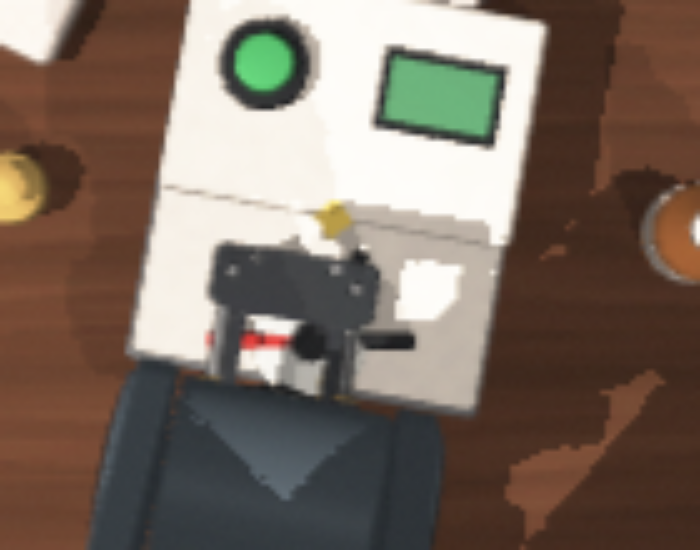

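In the crop the red lug (240,340) lies only about 20° into this click. The finger slid onto the lug's end, so it was not deep enough. I'll back out so the wheel springs back, then re-enter about 8 mm deeper.

>>> move_arm(series="0 -15 0 0 0 0; 0 -30 0 0 0 0; -18 -30 0 0 0 0; -36 -30 0 0 0 0; -36 -30 0 0 0 0; -36 -30 0 0 0 0")

```text
time: 8.15
position: [0.4112, -0.0107, 0.0777]
tool_rot: [0.762, 0.648, 0.001, 0.001]
ft_force: [0.1, 0.5, 0.5]
grip_width: 0.0003
grip_force: 0.0
```

```bash
python3 -c "
from h import *
goto(-46,-21,.077)
for n in ['wrist','top','side']:
    c=robot.camera(n)
    print(n,[(t,np.round(d['xyz'],3).tolist(),round(d['p'],2)) for t in ['red_lug','wheel_axis'] for d in robot.tip_of(c,t)[:1]])
"
```

```text
8.15 [ 0.4112 -0.0107  0.0777] rel [-81.5 -23.9] F [0.1 0.5 0.5] w 0.0003
shift [ 2.7 35.5  0.8] turn [0.2 0.  0.5]
wrist [('red_lug', [0.479, 0.046, 0.062], 0.91), ('wheel_axis', [0.497, -0.002, 0.058], 0.77)]
top [('red_lug', [0.48, 0.036, 0.063], 0.63), ('wheel_axis', [0.496, -0.003, 0.061], 0.84)]
side [('red_lug', [0.48, 0.042, 0.06], 0.83), ('wheel_axis', [0.498, 0.002, 0.062], 0.64)]
```

>>> move_arm(series="1 18 0 0 0 0; 1 36 0 0 0 0; 8 37 0 0 0 0; 15 37 0 0 0 0; 22 37 0 0 0 0; 29 37 0 0 0 0; 36 37 0 0 0 0; 36 37 0 0 0 0")

```text
time: 9.27
position: [0.4499, 0.0222, 0.0774]
tool_rot: [0.76, 0.65, -0.001, -0.001]
ft_force: [-0.0, 0.4, 0.1]
grip_width: 0.0002
grip_force: 0.0
```

```bash
python3 -c "
from h import *
goto(-46,14,.077)
for n in ['wrist','top','side']:
    c=robot.camera(n)
    print(n,[(t,np.round(d['xyz'],3).tolist(),round(d['p'],2)) for t in ['red_lug','wheel_axis'] for d in robot.tip_of(c,t)[:1]])
goto(-85,12,.077)
"
```

```text
9.2667 [0.4499 0.0222 0.0774] rel [-48.8  15. ] F [-0.   0.4  0.1] w 0.0002
shift [-1.1  2.8  0.4] turn [-0.2 -0.   0.7]
wrist [('red_lug', [0.514, 0.04, 0.063], 0.82)]
top [('red_lug', [0.524, 0.035, 0.063], 0.8), ('wheel_axis', [0.492, -0.002, 0.061], 0.59)]
side [('red_lug', [0.524, 0.037, 0.06], 0.78), ('wheel_axis', [0.499, 0.005, 0.06], 0.72)]
9.7167 [0.4503 0.0205 0.0774] rel [-48.1  13.4] F [-2.   4.4  0.8] w 0.0008
shift [ -1.  -36.9   0.5] turn [-0.2 -0.   0.6]
```

The second click is done: red is 60° short of the pointer. Backing out the same way.

>>> move_arm(series="1 -18 0 0 0 0; 1 -36 0 0 0 0; -18 -36 0 0 0 0; -35 -36 0 0 0 0; -35 -36 0 0 0 0; -35 -36 0 0 0 0")

```text
time: 10.22
position: [0.4119, -0.0099, 0.0777]
tool_rot: [0.762, 0.648, 0.001, 0.001]
ft_force: [-0.1, -0.1, -0.4]
grip_width: 0.0005
grip_force: 0.0
```

```bash
python3 -c "
from h import *
goto(-46,-21,.077)
for n in ['wrist','top','side']:
    c=robot.camera(n)
    print(n,[(t,np.round(d['xyz'],3).tolist(),round(d['p'],2)) for t in ['red_lug','wheel_axis','printer'] for d in robot.tip_of(c,t)[:1]])
"
```

```text
10.2167 [ 0.4119 -0.0099  0.0777] rel [-80.9 -23.1] F [-0.1 -0.1 -0.4] w 0.0005
shift [ 1.8 34.9  0.8] turn [0.1 0.  0.5]
wrist [('red_lug', [0.525, 0.035, 0.06], 0.61), ('wheel_axis', [0.497, -0.002, 0.063], 0.84), ('printer', [0.566, -0.021, 0.002], 0.69)]
top [('red_lug', [0.527, 0.032, 0.066], 0.73), ('wheel_axis', [0.498, -0.002, 0.064], 0.76), ('printer', [0.571, -0.009, -0.003], 0.56)]
side [('red_lug', [0.525, 0.035, 0.059], 0.75), ('wheel_axis', [0.498, 0.002, 0.062], 0.79), ('printer', [0.467, -0.347, -0.001], 0.64)]
```

>>> move_arm(series="1 18 0 0 0 0; 1 36 0 0 0 0; 8 37 0 0 0 0; 15 37 0 0 0 0; 22 37 0 0 0 0; 29 37 0 0 0 0; 35 37 0 0 0 0; 35 37 0 0 0 0")

```text
time: 11.48
position: [0.4509, 0.022, 0.0774]
tool_rot: [0.76, 0.65, -0.001, -0.001]
ft_force: [-1.0, 0.9, -0.1]
grip_width: 0.0006
grip_force: 0.0
```

```bash
python3 -c "
from h import *
goto(-85,14,.077)
for n in ['wrist','top','side']:
    c=robot.camera(n)
    print(n,[(t,np.round(d['xyz'],3).tolist(),round(d['p'],2)) for t in ['red_lug','pointer'] for d in robot.tip_of(c,t)[:1]])
"
```

```text
11.4833 [0.4509 0.022  0.0774] rel [-47.8  15. ] F [-1.   0.9 -0.1] w 0.0006
shift [ -0.5 -37.2   0.5] turn [-0.2 -0.   0.7]
wrist [('pointer', [0.56, -0.01, 0.08], 0.9)]
top [('red_lug', [0.542, -0.009, 0.064], 0.7), ('pointer', [0.555, -0.011, 0.079], 0.59)]
side [('red_lug', [0.57, 0.148, 0.002], 0.69), ('pointer', [0.554, -0.007, 0.081], 0.75)]
```

Red is now at the pointer. I'll withdraw straight out, then lift.

>>> move_arm(series="0 -18 0 0 0 0; 0 -37 0 0 0 0; 0 -37 0 0 0 0; 0 -37 -40 0 0 0; 0 -37 -80 0 0 0; 0 -37 -90 0 0 0; 0 -37 -90 0 0 0; 0 -37 -90 0 0 0")

```text
time: 12.6
position: [0.4181, 0.0252, 0.1684]
tool_rot: [0.761, 0.649, 0.001, 0.002]
ft_force: [0.1, -0.3, -0.9]
grip_width: 0.0006
grip_force: 0.0
```

```bash
python3 -c "
from h import *
import cv2
goto(125,45,.165)
c=robot.camera('wrist');cv2.imwrite('pics/wrist6.png',c['img'][:,:,::-1])
for n in ['wrist','top','side']:
    c=robot.camera(n)
    print(n,[(t,np.round(d['xyz'],3).tolist(),round(d['p'],2)) for t in ['red_lug','pointer','print_button_top'] for d in robot.tip_of(c,t)[:1]])
"
```

```text
12.6 [0.4181 0.0252 0.1684] rel [-80.7  12.6] F [ 0.1 -0.3 -0.9] w 0.0006
shift [ 30.3 206.    4.3] turn [0.3 0.  0.6]
wrist [('red_lug', [0.54, -0.007, 0.061], 0.79)]
top [('pointer', [0.556, -0.012, 0.082], 0.89), ('print_button_top', [0.626, 0.018, 0.098], 0.53)]
side [('red_lug', [0.542, -0.007, 0.061], 0.76), ('pointer', [0.553, -0.007, 0.081], 0.76), ('print_button_top', [0.687, 0.133, -0.002], 0.72)]
```

View pics/wrist6.png

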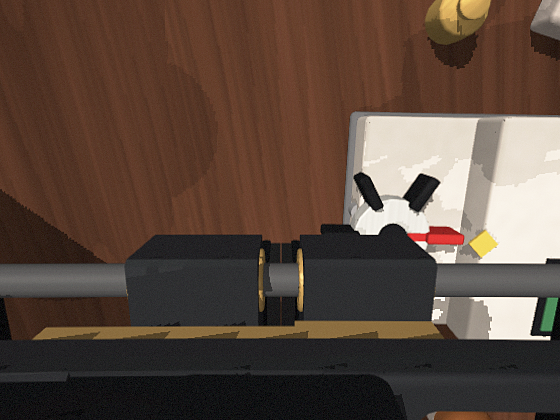

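The red lug (445,237) points straight at the yellow diamond (483,244). Moving above the button.

>>> move_arm(series="30 207 0 0 0 0; 30 207 0 0 0 0; 30 207 0 0 0 0; 30 207 0 0 0 0; 30 207 0 0 0 0; 30 207 0 0 0 0; 30 207 0 0 0 0; 30 207 0 0 0 0")

```text
time: 13.92
position: [0.6239, 0.0231, 0.1667]
tool_rot: [0.761, 0.649, -0.001, -0.001]
ft_force: [-0.5, -0.1, 0.3]
grip_width: 0.0003
grip_force: 0.0
```

```bash
python3 -c "
from h import *
goto(125,45,.122)
"
```

```text
13.9167 [0.6239 0.0231 0.1667] rel [122.5  45.2] F [-0.5 -0.1  0.3] w 0.0003
shift [-0.2  2.6 44.7] turn [-0.2  0.   0.6]
```

>>> move_arm(series="0 2 20 0 0 0; 0 2 40 0 0 0; 0 2 44 0 0 0; 0 2 47 0 0 0; 0 2 50 0 0 0; 0 2 50 0 0 0; 0 2 50 0 0 0")

```text
time: 14.5
position: [0.6267, 0.0227, 0.1185]
tool_rot: [0.761, 0.649, -0.0, -0.0]
ft_force: [-1.5, 0.1, 3.8]
grip_width: 0.0001
grip_force: 1.8
```

>>> move_arm(series="0 0 2 0 0 0; 0 0 4 0 0 0; 0 0 4 0 0 0; 0 0 4 0 0 0")

```text
time: 14.83
position: [0.6275, 0.0227, 0.1162]
tool_rot: [0.761, 0.649, 0.0, 0.001]
ft_force: [-6.1, 0.7, 15.6]
grip_width: 0.0004
grip_force: 7.3
```

>>> move_arm(series="0 0 -3 0 0 0; 0 0 -3 0 0 0; 0 0 -3 0 0 0")

```text
time: 15.08
position: [0.6278, 0.0226, 0.1174]
tool_rot: [0.761, 0.649, 0.001, 0.001]
ft_force: [-2.4, 0.7, 5.2]
grip_width: 0.0004
grip_force: 2.1
```

>>> move_arm(series="0 0 -2 0 0 0; 0 0 -2 0 0 0; 0 0 -2 0 0 0")

```text
time: 15.33
position: [0.6279, 0.0226, 0.1187]
tool_rot: [0.761, 0.649, 0.001, 0.0]
ft_force: [-1.2, 1.0, 3.6]
grip_width: 0.0003
grip_force: 1.8
```

>>> move_arm(series="0 0 -2 0 0 0; 0 0 -2 0 0 0; 0 0 -2 0 0 0")

```text
time: 15.58
position: [0.6278, 0.0226, 0.1206]
tool_rot: [0.761, 0.649, 0.0, 0.0]
ft_force: [-0.1, 0.1, 2.4]
grip_width: 0.0005
grip_force: 1.2
```

>>> move_arm(series="0 0 -40 0 0 0; 0 0 -60 0 0 0; 0 0 -60 0 0 0; 0 0 -60 0 0 0")

```text
time: 15.92
position: [0.6282, 0.0222, 0.1815]
tool_rot: [0.761, 0.649, 0.001, 0.001]
ft_force: [-0.5, 0.4, -0.5]
grip_width: 0.0006
grip_force: 0.0
```

```bash
python3 -c "
from h import *
import cv2
c=robot.camera('top');x=c['img'][160:290,210:370,::-1];cv2.imwrite('pics/top7.png',cv2.resize(x,None,fx=4,fy=4))
for n in ['top','side']:
    c=robot.camera(n)
    print(n,[(t,np.round(d['xyz'],3).tolist(),round(d['p'],2)) for t in ['red_lug','pointer','printer','weight','amber_bottle'] for d in robot.tip_of(c,t)[:1]])
"
```

```text
top [('red_lug', [0.686, 0.139, -0.006], 0.39), ('pointer', [0.555, -0.008, 0.079], 0.78), ('printer', [0.569, -0.011, 0.001], 0.76), ('weight', [0.575, 0.147, 0.002], 0.42), ('amber_bottle', [0.545, -0.193, -0.001], 0.78)]
side [('red_lug', [0.54, -0.008, 0.061], 0.89), ('pointer', [0.556, -0.004, 0.079], 0.65), ('printer', [0.568, -0.013, -0.001], 0.75), ('weight', [0.574, 0.148, 0.002], 0.66), ('amber_bottle', [0.545, -0.197, -0.004], 0.74)]
```

The spring curve shows the button fully down: 5.2 N near the bottom, a hard stop at 15.6 N, then a smooth return to 0. Red is still at the pointer and nothing else moved.

```bash
python3 -c "
from rig import robot
print(robot.hand_in())"
```

```text
the job is handed in; nothing more can be done
None
```

I clicked the wheel three times to bring the red lug to the yellow pointer, pressed the print button fully down and let it come back up, then handed the job in at about 16 s; the hand-in returned no verdict.

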